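# Sweep the loose parts off the assembly board into the tray

## Task

Clear the raised plywood assembly board: with the closed fingers, sweep the two steel hex nuts and the small ball bearing off the end of the board into the shallow metal tray that stands against that end. Do not pick anything up: only push the parts along the board until they drop in. Leave the brass tee fitting lying where it is on the board, and do not disturb the grooved pulley on the bench.

Things in the scene. Friction and masses are not known exactly. Their poses are not given: they have to be found in the camera images.
- board: Raised plywood board fixed to the bench, 232 (x) x 220 (y) mm, flat deck 40 mm above the bench. Origin: centre of its underside. Its ends, y = +110 and -110 mm, are open; along x = +113 and -113 mm run rails 6 mm thick, 10 mm above the deck. The parts lie in four lanes 54 mm apart along x, within 30 mm of y = 0, in any order. Left of it (world y > 0.38, x > 0.43 m) a tall case rack: keep clear.
- tray: Shallow open aluminium tray fixed to the bench, 232 x 110 x 30 mm, walls 3 mm thick, inner floor 7 mm above the bench, with a round bead on the rim (to 32 mm above the bench). Origin: centre of its underside; axes parallel to the board's. It stands lengthwise against one open end of the board (about 2 mm gap, its rim 8 mm below the deck), centre 167 mm from the board's centre; it may be at the +y or the -y end.
- nut_large: Plain steel hex nut lying flat on the deck, 28 x 32 x 14 mm, about 50 g. Origin: centre of its underside.
- nut_small: Plain steel hex nut lying flat on the deck, 25 x 28 x 13 mm, about 40 g. Origin: centre of its underside.
- bearing: Small steel ball bearing lying flat on the deck, 42 mm across, 13 mm high, about 90 g. Origin: centre of its underside.
- tee: Brass tee-shaped valve body lying on the deck, 42 x 60 x 26 mm (its long side roughly along the board's y), about 210 g, loose. To be left where it is. Origin: centre of its underside.
- pulley: Grey grooved pulley lying flat on the bench off the end of the board that has no tray, 79 mm across, 32 mm high, loose; centre about 167 mm from the board's centre. To be left where it is. Origin: centre of its underside.

How it is judged (in metres and radians):
At the end, for the whole second after the job is handed in: Both nuts and the bearing lie at rest inside the tray (origins between its walls and below the level of the deck); the tee and the pulley are within 25 mm of where they started (x of nut_large in the frame of tray between -0.116 and 0.116 m and y of nut_large in the frame of tray between -0.055 and 0.055 m and z of nut_large in the frame of tray between -0.005 and 0.037 m and linear speed of each of nut_large, nut_small, bearing, tee below 0.02 m/s and x of nut_small in the frame of tray between -0.116 and 0.116 m and y of nut_small in the frame of tray between -0.055 and 0.055 m and z of nut_small in the frame of tray between -0.005 and 0.037 m and x of bearing in the frame of tray between -0.116 and 0.116 m and y of bearing in the frame of tray between -0.055 and 0.055 m and z of bearing in the frame of tray between -0.005 and 0.037 m and distance of each of tee, pulley from where it was at the start of the episode below 0.025 m); the robot touches nothing.
It fails at once if a nut or the bearing is lifted more than 25 mm above the deck (height (world z) of any of nut_large, nut_small, bearing above 0.065 m).
It fails at once if the brass tee is pushed or carried more than 25 mm from where it lay (distance of tee from where it was at the start of the episode above 0.025 m).
It fails at once if the brass tee is lifted off the deck (height (world z) of tee above 0.052 m).
It fails at once if the pulley is moved more than 25 mm (distance of pulley from where it was at the start of the episode above 0.025 m).
It also fails if it takes over 61 s, if anything falls off the work surface, if the arm or the gripper's body presses on something with over 40 N, if the wrist force passes 120 N, or if a joint passes its speed limit or range.

## Robot

A 6-joint arm with a two-finger parallel gripper is mounted at the origin on a cart in front of the work surface, level with it; the furniture and walls round the work are solid. World frame = base frame: x ahead of the robot, y to its left, z up, the work surface at z = 0. Lengths are in mm, angles in rad, forces in N, time in s.
With the tool pointing down it reaches from about 350 to 975 mm from the base axis. Payload 17.4 kg.
Tool frame: the origin (TCP) lies midway between the tips of the shut fingers; the grasp point (between the pads) lies 19 mm behind it; z points along the fingers, y is the direction in which the jaws open and shut (so a half turn about z gives the same grasp; the last joint's range is limited). The gripper opens to 85 mm and grips with 20 to 120 N. Pads are 22 mm wide; open, the fingers measure 114 mm over their backs; the gripper's body (76 mm by 85 mm) begins 54 mm behind the grasp point. The pads swing forward as they close: fully open they stand 13 mm farther back than shut.
Start: joints at [-1.293, 0.116, 1.442, -0, 1.584, -0.038], TCP at [209.63, -641.629, 231.303] pointing down, gripper open.
Joint ranges: [-2.83, 2.83], [-0.83, 2.19], [0.07, 2.5], [-1.14, 4.28], [0.01, 3], [-2.97, 2.97]. Speed limits (rad/s): [1.89, 1.89, 2.22, 3.14, 3.14, 3.14].

## Interface

Orientations are given as [roll, pitch, yaw] about the fixed x, y, z axes, in that order (R = Rz(yaw) Ry(pitch) Rx(roll)).
In Python, from plant import ctrl, snapshot gives the robot as it stands. The module is installed in compiled form; this text tells all that it offers.
- The arm moves only by the tool send_rows, never from a script. Its argument "plan" is a list of rows, each a list of 5 numbers: the closure in counts, from 0 (fully open) to 255 (shut), then the shift along the world's x, y, z in mm, then the turn about the world's z in rad. In form: [[jaw, dx, dy, dz, roll], ...]. A call has 1 to 12 rows; each row shifts and turns the commanded pose from where the row before left it; what a row does not reach is not made up. A row lasts 1/10 s, in which the tool goes at most 50 mm and 8.59 degrees, less where a joint would pass 70% of its speed; a pose out of reach is approached as far as the arm can. A call is refused whole if a number of a shift passes 50 or a number of a turn 0.15, either way. A call with a gripper value outside its range is refused whole. The fingers move at their own pace and stop on an object; "squeeze" is the grip in N (left out, the last holds). Time passes only in rows, so rows that do not move let the fingers close. It gives the time, the measured TCP pose, the force and the opening at its end, in the units of the state.
- ctrl.get_state(): the state, without advancing time (a new reading comes with each control period).
- snapshot(name): name is "scene" or "top"; returns a dict with "color" (400x640x3 uint8, red, green, blue), "fx", "fy", "cx", "cy" (pixels), "pose" (4x4, takes a point from camera to world coordinates). Camera axes: x right, y up, looking along -z (the intrinsics and any distortion apply to the point x, -y, -z); pixel columns grow to the right and rows downward; lengths in mm; the calibration is good to about 2 mm. A picture is of the moment at which its call begins. There is no depth.
- ctrl.finish_job(): hands the job in, once; it reports no verdict.
The state is a dict: "time_s": time; "qpos": joint angles; "qd": joint speeds; "tau": joint torques, N m; "eef_pos": TCP position; "orientation": TCP orientation; "ft_force": force on the tool from outside, world axes, zero at the start; "torque": the same for the moment, N m; "width": finger opening in mm.
Only numpy, scipy, OpenCV 4.12 (cv2) and the standard library are available. Lean on these libraries where they do the work, as an engineer would, in place of code of your own. Each camera call takes 0.05 s, during which the arm holds its last target.

## Working session

There is one attempt and no reset: what is moved stays moved. The work goes in short steps, Python scripts to look and compute and a tool call to move; the robot and the scene stay as the last step left them, time stands still between calls to the robot, and variables do not carry over. Pictures are saved under pics/ and viewed, and the job is handed in when it is done.

Besides the shell and the picture viewer there is one more tool, called after ">>>" by a JSON object that holds its "method" and its "body", one argument or row to a line. send_rows: Moves the arm, as the interface text tells. Its arguments: {"type":"object","properties":{"plan":{"type":"array"},"squeeze":{"type":"number"}},"required":["plan"]}

```bash
mkdir -p pics
python3 - <<'E'
from plant import ctrl, snapshot
import cv2,pickle
print(ctrl.get_state())
for n in("scene","top"):
    s=snapshot(n); cv2.imwrite(f"pics/{n}0.png",s["color"][:,:,::-1]); pickle.dump(s,open(f"{n}0.pkl","wb"))
    print({k:v for k,v in s.items() if k!="color"})
E
```

```text
{'time_s': 0.0, 'qpos': array([-1.29278740e+00,  1.16475892e-01,  1.44227577e+00, -4.48036149e-06,
        1.58398729e+00, -3.78058012e-02]), 'qd': array([-9.77793407e-04,  9.46729030e-05,  2.46228875e-04, -1.37833091e-04,
       -3.40481652e-04, -1.42429181e-03]), 'tau': array([ 2.37281594e-03, -7.31998158e+01, -6.32502222e+01, -2.09346882e-05,
        6.03685185e-03,  3.93662924e-05]), 'eef_pos': array([ 209.58282137, -641.43683107,  230.5624554 ]), 'orientation': array([-3.14044701e+00, -3.88493634e-05,  3.15814648e-01]), 'ft_force': array([-0.6465358 ,  0.22603823,  0.19825616]), 'torque': array([ 0.01945843, -0.02300552, -0.02303882]), 'width': 85.71444633317702}
{'fx': 446.2128988351202, 'fy': 446.2128988351202, 'cx': 317.55199138211884, 'cy': 196.41884490371245, 'pose': array([[-8.68842972e-01,  3.33659142e-01, -3.65764222e-01,
         2.09298014e+02],
       [-4.95021665e-01, -5.97540782e-01,  6.30792014e-01,
         5.25496582e+02],
       [-8.08951758e-03,  7.29120423e-01,  6.84337613e-01,
         6.42228163e+02],
       [ 0.00000000e+00,  0.00000000e+00,  0.00000000e+00,
         1.00000000e+00]])}
{'fx': 508.326652379295, 'fy': 508.326652379295, 'cx': 313.9933736782593, 'cy': 199.49096318457677, 'pose': array([[-1.93499250e-02,  9.91280952e-01, -1.30336700e-01,
         4.02168665e+02],
       [-9.99680156e-01, -1.70590707e-02,  1.86701386e-02,
         1.31887050e+00],
       [ 1.62839298e-02,  1.30656278e-01,  9.91293988e-01,
         9.99848936e+02],
       [ 0.00000000e+00,  0.00000000e+00,  0.00000000e+00,
         1.00000000e+00]])}
```

View pics/scene0.png

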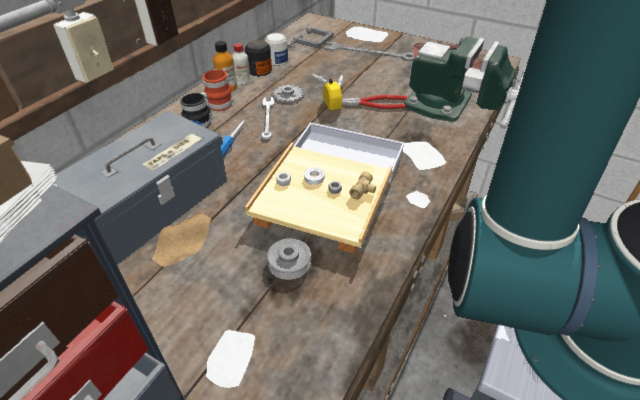

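View pics/top0.png

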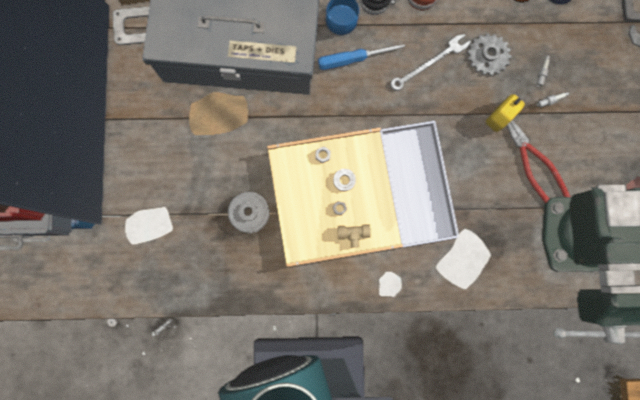

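The top view has image up = world +x and image right = world -y. The board is centred near pixel (335,195) and the tray is at its right (-y) end, at about (422,183). The pulley is at (248,212). Up the lanes are the tee (352,236), a nut (339,209), the bearing (343,180) and a nut (322,155). I'll zoom in to measure.

```bash
cat > h.py <<'E'
import numpy as np,cv2,pickle
def ray(s,u,v):
    d=np.array([(u-s["cx"])/s["fx"],-(v-s["cy"])/s["fy"],-1.]); P=s["pose"]
    return P[:3,3],P[:3,:3]@d
def pt(s,u,v,z):
    o,d=ray(s,u,v); return (o+d*(z-o[2])/d[2])[:2]
def px(s,p):
    P=s["pose"]; c=P[:3,:3].T@(np.asarray(p,float)-P[:3,3])
    return s["cx"]+s["fx"]*c[0]/-c[2], s["cy"]-s["fy"]*c[1]/-c[2]
E
python3 - <<'E'
from h import *
s=pickle.load(open("top0.pkl","rb"));c=s["color"][:,:,::-1]
cv2.imwrite("pics/topz.png",cv2.resize(c[110:280,220:470],None,fx=3.2,fy=3.2,interpolation=cv2.INTER_CUBIC))
t=pickle.load(open("scene0.pkl","rb"));c=t["color"][:,:,::-1]
cv2.imwrite("pics/scz.png",cv2.resize(c[110:290,230:420],None,fx=3.2,fy=3.2,interpolation=cv2.INTER_CUBIC))
hsv=cv2.cvtColor(s["color"],cv2.COLOR_RGB2HSV)
m=cv2.inRange(hsv,(15,60,150),(35,255,255))
m[:, :250]=0
m=cv2.morphologyEx(m,cv2.MORPH_CLOSE,np.ones((25,25)))
cs,_=cv2.findContours(m,0,2);k=max(cs,key=cv2.contourArea)
r=cv2.minAreaRect(k);b=cv2.boxPoints(r);print(r,b)
for q in b: print(pt(s,*q,40))
E
```

```text
((335.25115966796875, 207.45669555664062), (146.35781860351562, 117.16780853271484), 80.21759033203125) [[265.08545  145.29561 ]
 [380.54968  125.387985]
 [405.41687  269.6178  ]
 [289.95264  289.5254  ]]
[635.4157599   75.53731519]
[ 671.59736899 -149.11936399]
[ 392.72954461 -185.72290681]
[360.26242296  31.22425792]
```

View pics/topz.png

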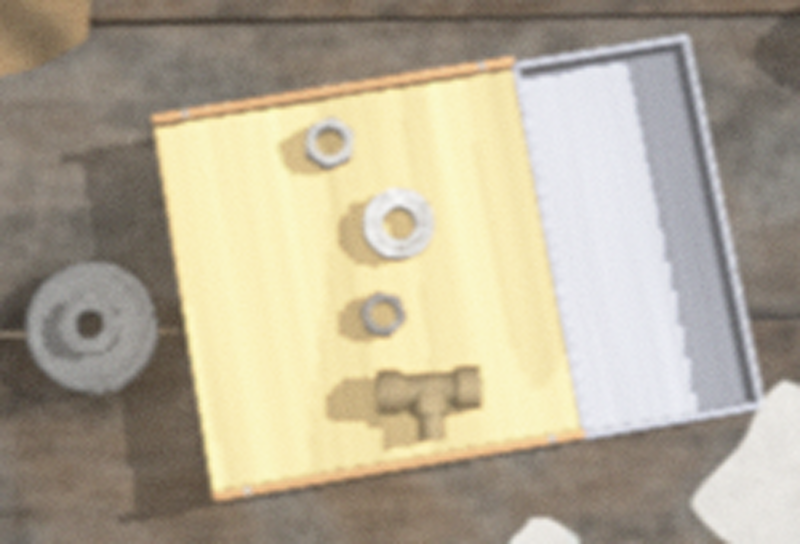

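View pics/scz.png

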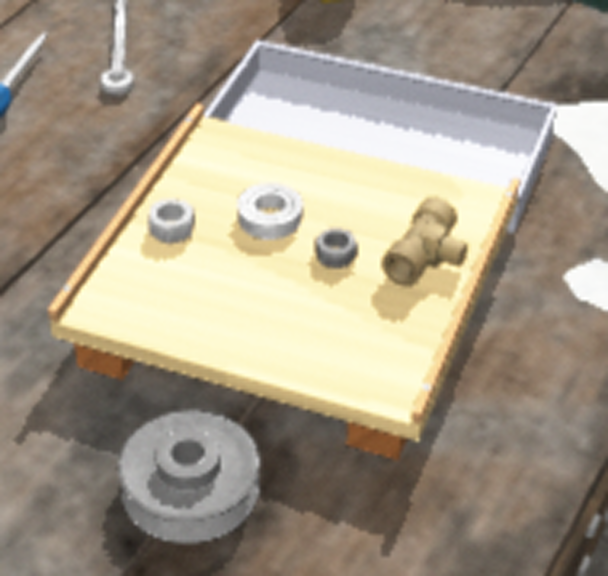

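Run:
```python
from h import *
s=pickle.load(open("top0.pkl","rb"));t=pickle.load(open("scene0.pkl","rb"))
f=lambda x,y,z:pt(s,220+x/3.2-.35,110+y/3.2-.35,z)
g=lambda x,y,z:pt(t,230+x/3.2-.35,110+y/3.2-.35,z)
c=[f(152,115,50),f(513,58,50),f(582,433,50),f(213,500,50)]
print(np.round(c,1))
C=np.mean(c,0)
dl=(c[1]-c[0]+c[2]-c[3])/2; dx=(c[0]-c[3]+c[1]-c[2])/2
print("len y",np.linalg.norm(dl),"len x",np.linalg.norm(dx),"C",C)
yaw=np.arctan2(dl[1],dl[0])+np.pi/2; yaw2=np.arctan2(dx[1],dx[0]);print(yaw,yaw2)
cs=[g(60,330,40),g(418,432,40)]; print("scene near corners",np.round(cs,1))
a=(yaw+yaw2)/2; R=np.array([[np.cos(a),-np.sin(a)],[np.sin(a),np.cos(a)]])
for n,p,q,h in [("nutA",(329,143),(171,214),54),("bearing",(398,223),(269,203),53),("nutB",(382,314),(336,243),53),("teeL",(377,390),None,53),("teeR",(481,387),None,53),("teeMid top",(428,370),None,53),("tee branch",(431,440),None,53),("pulley",(90,328),(190,445),32),("trayTL",(516,65),None,31),("trayTR",(687,37),(555,103),31),("trayBR",(760,405),None,31)]:
    w=f(*p,h); o=[np.round(w,1),np.round(R.T@(w-C),1)]
    if q: w=g(*q,h); o+=[np.round(w,1),np.round(R.T@(w-C),1)]
    print(n,*o)
```

```text
[[ 632.4   70.8]
 [ 664.1 -146.2]
 [ 438.6 -178.4]
 [ 403.9   37.3]]
len y 218.92077882420872 len x 229.3294258308813 C [534.73957814 -54.14774197]
0.15212895916792712 0.14387951943712773
scene near corners [[623.5  74. ]
 [403.6  41.8]]
nutA [612.8 -34.3] [80.1  8.2] [613.7 -33.8] [81.1  8.5]
bearing [564.1 -74. ] [ 26.1 -24. ] [565.6 -74.3] [ 27.5 -24.5]
nutB [510.2 -63.2] [-25.6  -5.3] [510.2 -61.4] [-25.4  -3.5]
teeL [465.7 -59.1] [-69.1   5.3]
teeR [ 466.3 -119.9] [-77.4 -54.9]
teeMid top [476.8 -89.2] [-62.5 -26.1]
tee branch [436.  -89.8] [-102.9  -20.7]
pulley [507.2 110.1] [ -3.  166.5] [512.5 105.8] [  1.6 161.5]
trayTL [ 664.9 -150.9] [ 114.5 -114.9]
trayTR [ 681.  -257.1] [ 114.8 -222.3] [ 455.2 -292.7] [-113.9 -224.2]
trayBR [ 454.  -289.5] [-114.6 -220.8]
```

>>> {"method": "send_rows", "body": {
  "plan": [
    [255, 16.5, 27.5, 0, 0.0585],
    [255, 16.5, 27.5, 0, 0.0585],
    [255, 16.5, 27.5, 0, 0.0585],
    [255, 16.5, 27.5, 0, 0.0585],
    [255, 16.5, 27.5, 0, 0.0585],
    [255, 16.5, 27.5, 0, 0.0585],
    [255, 16.5, 27.5, 0, 0.0585],
    [255, 16.5, 27.5, 0, 0.0585],
    [255, 16.5, 27.5, 0, 0.0585],
    [255, 16.5, 27.5, 0, 0.0585],
    [255, 16.5, 27.5, 0, 0.0585],
    [255, 16.5, 27.5, 0, 0.0585]
  ],
  "squeeze": 20
}}

```text
time_s: 1.3
eef_pos: [408.0, -310.4, 231.1]
orientation: [-3.141, -0.0, 1.02]
ft_force: [0.3, -0.1, 0.9]
width: -0.1
```

>>> {"method": "send_rows", "body": {
  "plan": [
    [255, 16.5, 27.5, 0, 0.0585],
    [255, 16.5, 27.5, 0, 0.0585],
    [255, 16.5, 27.5, 0, 0.0585],
    [255, 16.5, 27.5, 0, 0.0585],
    [255, 16.5, 27.5, 0, 0.0585],
    [255, 16.5, 27.5, 0, 0.0585],
    [255, 16.5, 27.5, 0, 0.0585],
    [255, 16.5, 27.5, 0, 0.0585],
    [255, 16.5, 27.5, 0, 0.0585],
    [255, 16.5, 27.5, 0, 0.0585],
    [255, 16.5, 27.5, 0, 0.0585],
    [255, 16.5, 27.5, 0, 0.0585]
  ]
}}

```text
time_s: 2.5
eef_pos: [606.0, 19.7, 230.9]
orientation: [-3.141, -0.0, 1.722]
ft_force: [0.1, 0.2, 0.2]
width: 0.4
```

>>> {"method": "send_rows", "body": {
  "plan": [
    [255, 0, 0, -35, 0],
    [255, 0, 0, -35, 0],
    [255, 0, 0, -35, 0],
    [255, 0, 0, -30, 0],
    [255, 0, 0, 0, 0],
    [255, 0, 0, 0, 0]
  ]
}}

```text
time_s: 3.1
eef_pos: [605.7, 18.4, 96.9]
orientation: [-3.141, -0.0, 1.72]
ft_force: [0.1, -0.5, 0.3]
width: -0.2
```

```bash
cat > look.py <<'E'
import sys
from plant import ctrl, snapshot
from h import *
k=sys.argv[1]; ims=[]
for n,b in(("scene",(100,290,230,430)),("top",(100,290,220,470))):
    s=snapshot(n); pickle.dump(s,open(f"{n}{k}.pkl","wb")); c=s["color"][b[0]:b[1],b[2]:b[3],::-1]
    ims.append(cv2.resize(c,(400*c.shape[1]//c.shape[1],400*c.shape[0]//c.shape[1]) if 0 else None,fx=1.75,fy=1.75,interpolation=cv2.INTER_CUBIC))
cv2.imwrite(f"pics/l{k}.png",np.hstack(ims))
e=ctrl.get_state();print(e["time_s"],np.round(e["eef_pos"],1),[np.round(px(pickle.load(open(f"{n}{k}.pkl","rb")),e["eef_pos"])) for n in("scene","top")])
E
python3 look.py 1
```

```text
3.2 [606.5  18.3  98.5] [array([270., 176.]), array([294., 153.])]
```

View pics/l1.png

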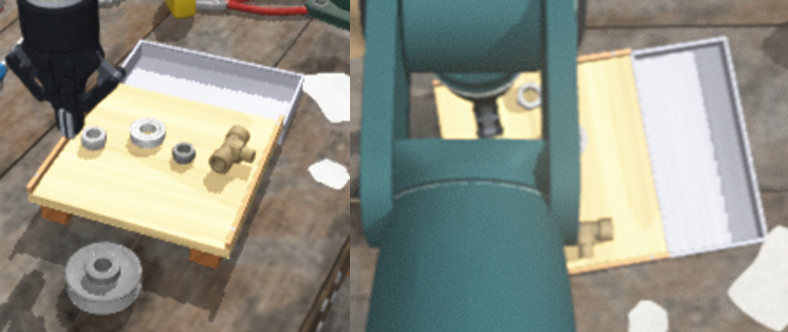

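The left view shows the fingers behind the nut at zoom (93,137), in line with it. The tee and pulley are untouched. I'll descend and sweep.

>>> {"method": "send_rows", "body": {
  "plan": [
    [255, 0, 0, -20, 0],
    [255, 0, 0, -20, 0],
    [255, 0, 0, -12, 0],
    [255, 0, 0, 0, 0],
    [255, 0, 0, 0, 0]
  ]
}}

```text
time_s: 3.7
eef_pos: [606.2, 18.3, 45.5]
orientation: [3.14, 0.0, 1.72]
ft_force: [-0.2, -0.0, 0.2]
width: -0.1
```

>>> {"method": "send_rows", "body": {
  "plan": [
    [255, 1.5, -10, 0, 0],
    [255, 1.5, -10, 0, 0],
    [255, 1.5, -10, 0, 0],
    [255, 1.5, -10, 0, 0],
    [255, 1.5, -10, 0, 0],
    [255, 1.5, -10, 0, 0],
    [255, 1.5, -10, 0, 0],
    [255, 1.5, -10, 0, 0],
    [255, 1.5, -10, 0, 0]
  ]
}}

```text
time_s: 4.6
eef_pos: [619.2, -72.5, 44.3]
orientation: [-3.142, -0.0, 1.72]
ft_force: [0.1, 0.6, 1.0]
width: -0.1
```

```bash
python3 look.py 2
```

```text
4.7 [619.3 -72.9  44.3] [array([291., 169.]), array([342., 152.])]
```

View pics/l2.png

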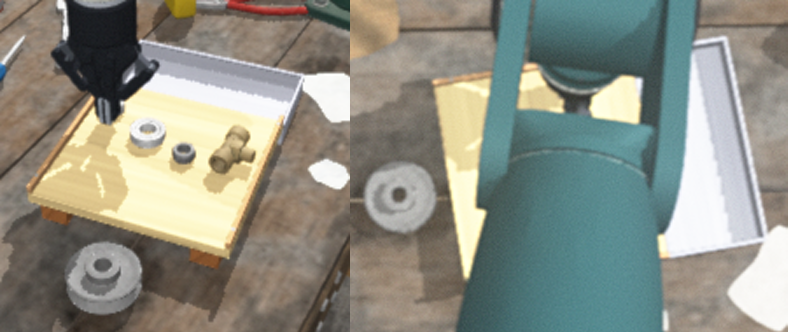

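The fingers, at zoom (107,120) in the left view, now hide the nut they are pushing. The bearing, the other nut and the tee haven't moved. Next I'll push past the edge and lift.

>>> {"method": "send_rows", "body": {
  "plan": [
    [255, 1.5, -10, 0, 0],
    [255, 1.5, -10, 0, 0],
    [255, 1.5, -10, 0, 0],
    [255, 1.5, -10, 0, 0],
    [255, 1.5, -10, 0, 0],
    [255, 1.5, -10, 0, 0],
    [255, 1.5, -10, 0, 0],
    [255, 1.5, -10, 0, 0],
    [255, 1.5, -10, 0, 0],
    [255, 0, 0, 0, 0],
    [255, 0, 0, 0, 0]
  ]
}}

```text
time_s: 5.8
eef_pos: [632.6, -161.8, 44.2]
orientation: [-3.141, -0.0, 1.719]
ft_force: [0.3, -0.1, -0.8]
width: 0.4
```

>>> {"method": "send_rows", "body": {
  "plan": [
    [255, 0, 0, 20, 0],
    [255, 0, 0, 30, 0],
    [255, 0, 0, 30, 0],
    [255, 0, 0, 0, 0]
  ]
}}

```text
time_s: 6.2
eef_pos: [634.2, -161.6, 129.1]
orientation: [3.136, 0.002, 1.72]
ft_force: [0.1, -0.4, -0.2]
width: 0.0
```

```bash
python3 look.py 3
```

```text
6.3 [ 632.8 -161.3  124.8] [array([306., 114.]), array([395., 133.])]
```

View pics/l3.png

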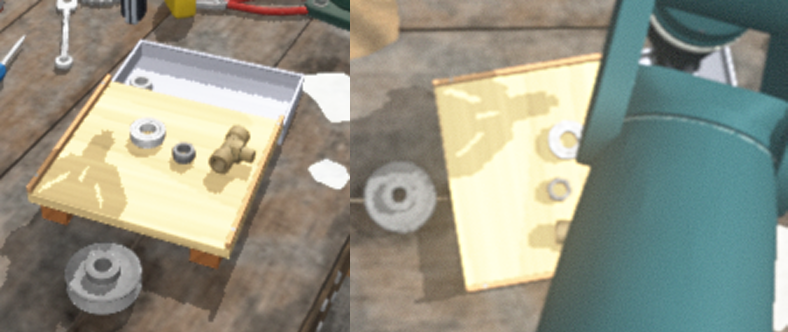

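The nut lies in the tray at left zoom (141,82). Next is the bearing.

>>> {"method": "send_rows", "body": {
  "plan": [
    [255, -13, 24, 0, 0],
    [255, -13, 24, 0, 0],
    [255, -13, 24, 0, 0],
    [255, -13, 24, 0, 0],
    [255, -13, 25, 0, 0],
    [255, -11, 25, 0, 0],
    [255, 0, 0, 0, 0],
    [255, 0, 0, -35, 0],
    [255, 0, 0, -30, 0],
    [255, 0, 0, -15, 0],
    [255, 0, 0, 0, 0],
    [255, 0, 0, 0, 0]
  ]
}}

```text
time_s: 7.5
eef_pos: [556.7, -15.8, 44.1]
orientation: [-3.141, -0.0, 1.72]
ft_force: [-0.9, -0.3, 0.0]
width: -0.1
```

>>> {"method": "send_rows", "body": {
  "plan": [
    [255, 1.5, -10, 0, 0],
    [255, 1.5, -10, 0, 0],
    [255, 1.5, -10, 0, 0],
    [255, 1.5, -10, 0, 0],
    [255, 1.5, -10, 0, 0],
    [255, 1.5, -10, 0, 0],
    [255, 1.5, -10, 0, 0]
  ]
}}

```text
time_s: 8.2
eef_pos: [567.3, -86.5, 44.4]
orientation: [3.142, -0.0, 1.72]
ft_force: [-0.5, 1.2, 0.7]
width: -0.2
```

```bash
python3 look.py 4
```

```text
8.3 [567.2 -86.9  44.2] [array([316., 173.]), array([350., 178.])]
```

View pics/l4.png

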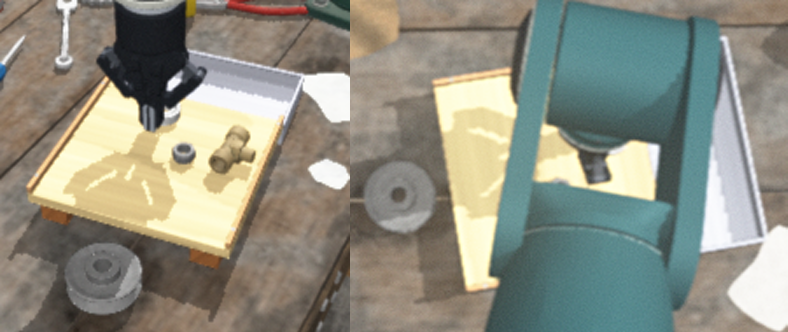

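The bearing is just ahead of the fingers at left zoom (172,110), along the lane direction. The nut and tee haven't moved. I'll continue the push.

>>> {"method": "send_rows", "body": {
  "plan": [
    [255, 1.5, -10, 0, 0],
    [255, 1.5, -10, 0, 0],
    [255, 1.5, -10, 0, 0],
    [255, 1.5, -10, 0, 0],
    [255, 1.5, -10, 0, 0],
    [255, 1.5, -10, 0, 0],
    [255, 1.5, -10, 0, 0],
    [255, 1.5, -10, 0, 0],
    [255, 1.5, -7, 0, 0],
    [255, 0, 0, 0, 0],
    [255, 0, 0, 0, 0]
  ]
}}

```text
time_s: 9.4
eef_pos: [580.5, -172.6, 44.1]
orientation: [-3.141, -0.0, 1.72]
ft_force: [-0.9, 0.7, -0.2]
width: -0.0
```

>>> {"method": "send_rows", "body": {
  "plan": [
    [255, 0, 0, 20, 0],
    [255, 0, 0, 30, 0],
    [255, 0, 0, 30, 0],
    [255, 0, 0, 0, 0]
  ]
}}

```text
time_s: 9.8
eef_pos: [582.1, -172.7, 128.8]
orientation: [3.136, 0.003, 1.72]
ft_force: [-0.4, -1.0, -0.2]
width: 0.3
```

```bash
python3 look.py 5
```

```text
9.9 [ 580.7 -172.3  124.6] [array([330., 118.]), array([403., 162.])]
```

View pics/l5.png

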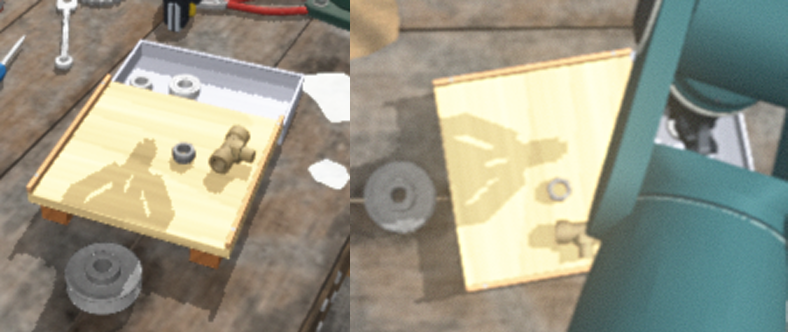

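The bearing is in the tray at left zoom (184,86). The last nut is at (183,152).

>>> {"method": "send_rows", "body": {
  "plan": [
    [255, -13, 25, 0, 0],
    [255, -13, 26, 0, 0],
    [255, -13, 26, 0, 0],
    [255, -13, 26, 0, 0],
    [255, -13, 26, 0, 0],
    [255, -11, 26, 0, 0],
    [255, 0, 0, 0, 0],
    [255, 0, 0, -35, 0],
    [255, 0, 0, -30, 0],
    [255, 0, 0, -15, 0],
    [255, 0, 0, 0, 0],
    [255, 0, 0, 0, 0]
  ]
}}

```text
time_s: 11.1
eef_pos: [504.7, -17.8, 44.2]
orientation: [-3.141, -0.0, 1.72]
ft_force: [1.0, -1.6, 0.1]
width: -0.2
```

>>> {"method": "send_rows", "body": {
  "plan": [
    [255, 1.5, -10, 0, 0],
    [255, 1.5, -10, 0, 0],
    [255, 1.5, -10, 0, 0],
    [255, 1.5, -10, 0, 0],
    [255, 1.5, -10, 0, 0],
    [255, 1.5, -10, 0, 0]
  ]
}}

```text
time_s: 11.7
eef_pos: [513.7, -78.7, 44.3]
orientation: [3.142, 0.0, 1.72]
ft_force: [-0.4, 1.4, -0.2]
width: 0.1
```

```bash
python3 look.py 6
```

```text
11.8 [513.8 -78.9  44.3] [array([337., 183.]), array([347., 206.])]
```

View pics/l6.png

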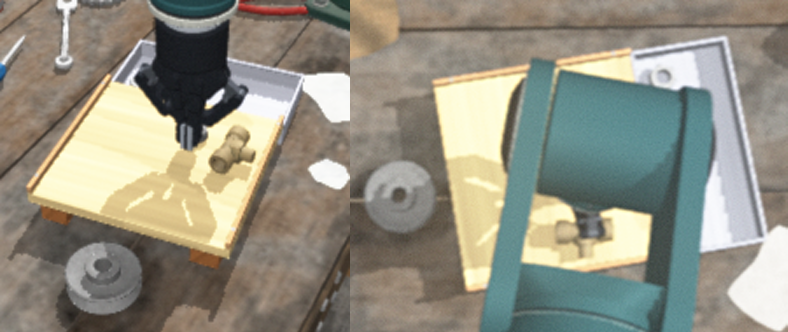

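The nut is just ahead of the fingers at left zoom (202,132), and the tee at (232,148) hasn't moved. I'll finish the sweep.

>>> {"method": "send_rows", "body": {
  "plan": [
    [255, 1.5, -10, 0, 0],
    [255, 1.5, -10, 0, 0],
    [255, 1.5, -10, 0, 0],
    [255, 1.5, -10, 0, 0],
    [255, 1.5, -10, 0, 0],
    [255, 1.5, -10, 0, 0],
    [255, 1.5, -10, 0, 0],
    [255, 1.5, -10, 0, 0],
    [255, 1.5, -10, 0, 0],
    [255, 1.5, -10, 0, 0],
    [255, 0, 0, 0, 0],
    [255, 0, 0, 0, 0]
  ]
}}

```text
time_s: 13.0
eef_pos: [528.6, -177.7, 44.2]
orientation: [-3.141, -0.0, 1.719]
ft_force: [0.8, 0.7, -0.1]
width: 0.0
```

>>> {"method": "send_rows", "body": {
  "plan": [
    [255, 0, 0, 20, 0],
    [255, 0, 0, 30, 0],
    [255, 0, 0, 30, 0],
    [255, 0, 0, 30, 0],
    [255, -15, -30, 0, 0],
    [255, -15, -30, 0, 0],
    [255, -15, -30, 0, 0],
    [255, -15, -30, 0, 0],
    [255, -15, -30, 0, 0],
    [255, -15, -30, 0, 0],
    [255, 0, 0, 0, 0],
    [255, 0, 0, 0, 0]
  ]
}}

```text
time_s: 14.2
eef_pos: [438.5, -357.6, 154.2]
orientation: [-3.142, -0.0, 1.719]
ft_force: [-0.2, 0.0, -0.4]
width: 0.0
```

```bash
python3 look.py 7
```

```text
14.3 [ 439.  -356.8  154.3] [array([428.,  83.]), array([520., 240.])]
```

View pics/l7.png

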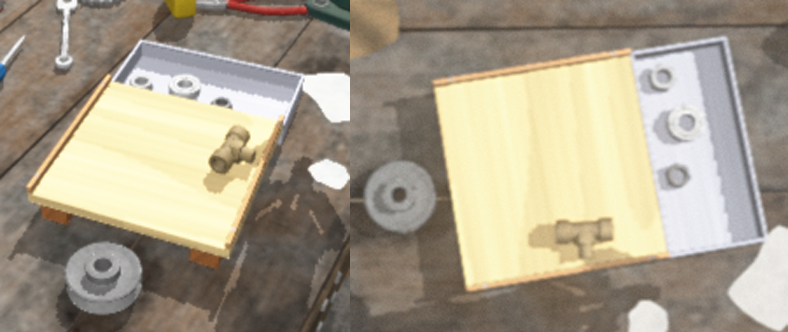

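Both nuts and the bearing are in the tray, at right zoom (661,79), (686,123) and (677,177). I'll check the positions in numbers before handing in.

Run:
```python
from h import *
s=pickle.load(open("top7.pkl","rb"));s0=pickle.load(open("top0.pkl","rb"))
a=.148;R=np.array([[np.cos(a),-np.sin(a)],[np.sin(a),np.cos(a)]]);C=np.array([535,-54])
for n,x,y in(("nutA",661,79),("bearing",686,123),("nutB",677,177)):
    w=pt(s,220+(x-350)/1.75,100+y/1.75,20);print(n,np.round(R.T@(w-C)-[0,-167],1))
# shift of tee and pulley patches
for n,b in(("tee",(210,262,320,385)),("pulley",(185,240,222,275))):
    g=[cv2.cvtColor(k["color"],cv2.COLOR_RGB2GRAY)[b[0]:b[1],b[2]:b[3]].astype(np.float32) for k in(s0,s)]
    print(n,cv2.phaseCorrelate(*g))
from plant import ctrl
ctrl.finish_job()
```

```text
nutA [81.1 22.6]
bearing [26.9  4.4]
nutB [-31.5  26. ]
tee ((0.03178978208054417, -0.09410614589077682), 0.8769117932260773)
pulley ((0.044661835365836566, -0.03552453765564323), 0.9738991930160994)
the job is handed in; nothing more can be done
```

I swept both nuts and the bearing down their lanes with the closed fingers, and all three dropped into the tray. I then raised the arm, moved it clear and handed the job in at about 14 s. It reported no verdict.

Last checks, from the final pictures:
- **Parts in the tray:** in the tray frame they lie at about (81, 23), (27, 4) and (-32, 26) mm. All are inside the limits of ±116 and ±55 mm.
- **Tee and pulley:** neither moved measurably; the image shift between the first and last pictures was about 0.1 px.
- **Forces:** the readings after each move stayed below about 2 N.
- **One disagreement:** at the start the two cameras placed the pulley about 7 mm apart. This didn't matter, because the arm never went near it.

No check failed.

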